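Fill the bottle carrier and lift it level

TASK

Stand the two small blue-capped bottles that are loose on the bench side by side in the two empty pockets of the grey bottle carrier, so that its two rows of bottles are complete, and let go of them. Then take the carrier by its centre handle, lift it straight up until it hangs level about 15 cm clear of the bench, and finish there, holding it steady in the air; do not put it down or let go. Keep the carrier upright throughout and leave the other things on the bench where they are.

Things in the scene. Friction and masses are not known exactly. Their poses are not given: they have to be found in the camera images.
- carrier: Grey plastic bottle carrier, 146 x 146 mm, walls 32 mm high, 0.3 kg, loose, turned any way. Two rows of two square pockets, centres at x, y = +-37 mm; partitions 10 mm wide, outer walls 4 mm, floor 4 mm. A 10 mm steel rod rises from its centre to a black grip. Origin: centre of its underside, z up; at the start its -x pockets are empty, its +x pockets hold bottle_1 and bottle_2.
- carrier_grip (a point): Centre of the black grip, on the centre line 123 mm above the carrier's underside: an upright block 14 mm thick along the carrier's x, 40 mm long along its y, 38 mm tall (104 to 142 mm above the underside); pinch it across its 14 mm. Axes as the carrier's. Caps of bottles in the carrier reach 95 mm above its underside.
- pocket_a (a point): Empty pocket at x = -37, y = +37 mm of the carrier. Point at the centre of the pocket's floor (4 mm above the carrier's underside); the pocket is a square of 64 mm between walls that rise 28 mm above this floor. 
- pocket_b (a point): Empty pocket at x = -37, y = -37 mm of the carrier. Point at the centre of the pocket's floor (4 mm above the carrier's underside); the pocket is a square of 64 mm between walls that rise 28 mm above this floor. 
- pocket_c (a point): Pocket at x = +37, y = +37 mm of the carrier, holds bottle_1 at the start. Point at the centre of the pocket's floor (4 mm above the carrier's underside); the pocket is a square of 64 mm between walls that rise 28 mm above this floor. 
- pocket_d (a point): Pocket at x = +37, y = -37 mm of the carrier, holds bottle_2 at the start. Point at the centre of the pocket's floor (4 mm above the carrier's underside); the pocket is a square of 64 mm between walls that rise 28 mm above this floor. 
- bottle_1: Already in the carrier. A small screw-cap laboratory bottle, white to clear body 56 mm in diameter with a paper label, 91 mm high over its blue ribbed cap; the cap is 34 mm in diameter and takes the top 19 mm; rigid, closed, about 0.12 kg. Origin: centre of its underside, z up.
- bottle_2: Already in the carrier. A small screw-cap laboratory bottle, white to clear body 56 mm in diameter with a paper label, 91 mm high over its blue ribbed cap; the cap is 34 mm in diameter and takes the top 19 mm; rigid, closed, about 0.12 kg. Origin: centre of its underside, z up.
- bottle_3: Loose on the bench, to be loaded. A small screw-cap laboratory bottle, white to clear body 56 mm in diameter with a paper label, 91 mm high over its blue ribbed cap; the cap is 34 mm in diameter and takes the top 19 mm; rigid, closed, about 0.12 kg. Origin: centre of its underside, z up.
- bottle_4: Loose on the bench, to be loaded. A small screw-cap laboratory bottle, white to clear body 56 mm in diameter with a paper label, 91 mm high over its blue ribbed cap; the cap is 34 mm in diameter and takes the top 19 mm; rigid, closed, about 0.12 kg. Origin: centre of its underside, z up.
- flask: Bystander, may stand where a bottle might be expected: conical glass flask without a cap, 64 mm wide at the foot, 102 mm high. Origin: centre of its underside.
- beaker: Bystander: small glass beaker, 46 mm wide, 56 mm high. Origin: centre of its underside.
- column: Bystander: white lying cartridge column with a blue band, 30 mm thick, 112 mm long. Origin: centre of its underside.
- spanner: Bystander: flat steel spanner, 27 x 162 x 8 mm, lying near the bench's front edge. Origin: centre of its underside.
- cap: Bystander: loose blue screw cap, 46 mm wide, 24 mm high, lying by itself. Origin: centre of its underside.
- tape: Bystander: roll of brown tape lying flat, 100 mm wide, 25 mm high. Origin: centre of its underside.
Mind the look-alikes: they are no part of the job. What is shaped like the bottle_4 but orange or purple is not meant.

How it is judged:
By the outcome, as a careful person would: the job done as asked, in the order asked, and still so for the second after the job is handed in, while the arm keeps its last pose, push and grip.
It also fails if it takes over 72 s, if anything falls off the work surface, if the arm or the gripper's body presses on something with over 40 N, if the wrist force passes 120 N, or if a joint passes its speed limit or range.

ROBOT

A 7-joint arm with a two-finger parallel gripper is mounted at the origin on a cart in front of the work surface, level with it; the furniture and walls round the work are solid. World frame = base frame: x ahead of the robot, y to its left, z up, the work surface at z = 0. Lengths are in m, angles in rad, forces in N, time in s.
With the tool pointing down it reaches from about 0.4 to 0.85 m from the base axis. Payload 4.5 kg.
Tool frame: the origin (TCP) lies midway between the tips of the shut fingers; the grasp point (between the pads) lies bot.pinch_z behind it (bot.pinch_z is the distance from the TCP to the grasp point, in m); z points along the fingers, y is the line along which they close (so a half turn about z gives the same grasp; the last joint's range is limited). The gripper opens to 85 mm and grips with 20 to 120 N. Pads are 22 mm wide; open, the fingers measure 114 mm over their backs; the gripper's body (76 mm by 85 mm) begins 54 mm behind the grasp point. The pads swing forward as they close: fully open they stand 13 mm farther back than shut.
Start: joints at [-1.155, 0.689, -0.195, 1.565, 0.157, 0.902, -0.215], TCP at [0.233, 0.58, 0.231] pointing down, gripper open.
Joint ranges: [-3.01, 3.01], [-0.46, 2.08], [-1.47, 1.51], [0.13, 2.56], [-1, 4.14], [0.04, 2.09], [-2.66, 2.66]. Speed limits (rad/s): [2.57, 2.57, 3.14, 3.14, 3.14, 3.14, 3.14].

INTERFACE

Orientations are given as a unit quaternion [x, y, z, w].
In Python, from workcell import bot gives the robot as it stands. The module is installed in compiled form; this text tells all that it offers. Calls block until the motion is done:
- bot.reach(position, orientation): joint-space move of the TCP to a pose.
- bot.line_to(position, rotation=None, vel=0.15, contact_N=None): straight line of the TCP; rotation=None keeps the orientation; vel is the mean speed in m/s. With contact_N (N) it stops when the force on the tool has changed by that much, and returns True; else False.
- bot.move_j(angles): joint-space move.
- bot.set_gripper(opening): finger opening in m; the grip force is fixed at half the most; returns when the fingers have stopped.
- bot.pause(seconds).
- bot.solve_ik(position, orientation): joint angles nearest the present ones, or None.
- bot.observe(): the state.
- bot.snapshot(name): name is "scene" or "top"; returns a dict with "color" (384x512x3 uint8, red, green, blue), "z_map" (384x512 float32, m along the optical axis (not along the pixel's ray), 0 where there is no reading), "mtx" (3x3 intrinsics, pixels), "view" (4x4, takes a point from world to camera coordinates). Camera axes: x right, y up, looking along -z (the intrinsics and any distortion apply to the point x, -y, -z); pixel columns grow to the right and rows downward; lengths in m; the calibration is good to about 2 mm. A picture is of the moment at which its call begins.
A pose or a line that the arm cannot do raises bot.IKError and nothing moves.
- bot.hand_in(): hands the job in; it is judged then, once.
Trained networks look in a picture, given as the dict that the camera call returned (one of the last four; its "shot" number tells which), for a name from the list of things; names that differ only in an ending like _2 or _b are one class to them, and where a whole thing is asked for, a point or a joint stands for the part that bears it (a point fixed in the world has none). Each returns a list of dicts, best first, with "conf" (0 to 1); they miss things now and then, are a little off and sometimes report something else, mostly with a low value. They report only what shows in the picture. A call takes as long as a camera call. They do not tell look-alikes from the thing itself.
- bot.look_for(picture, name): "at" ([x, y, z] in m, in the coordinates of the camera as it stood for that picture, good to about 4 mm: the middle of the surface that is visible of it).
- bot.silhouettes(picture, name): "pixels" (384x512 bool, what is visible of it).
The state is a dict: "clock": time; "qpos": joint angles; "qd": joint speeds; "joint_torque": joint torques, N m; "eef_pos": TCP position; "eef_rot": TCP orientation; "contact_force": force on the tool from outside, world axes, zero at the start; "torque": the same for the moment, N m; "width": finger opening in m; "finger_force": force on a finger pad.
Only numpy, scipy, OpenCV 4.12 (cv2) and the standard library are available. Lean on these libraries where they do the work, as an engineer would, in place of code of your own. Each camera call takes 0.05 s, during which the arm holds its last target. There are 200 camera calls.

## Working session

There is one attempt and no reset: what is moved stays moved. The work goes in short steps, each a Python script; the robot and the scene stay as the last script left them, time stands still between calls to the robot, and variables do not carry over. Pictures are saved under pics/ and viewed, at most 10 in all, crops included, and the job is handed in when it is done.

```bash
mkdir -p pics; cat > h.py <<'E'
import numpy as np, cv2
from workcell import bot
def w(p,c):
    V=np.linalg.inv(p["view"]); return (V@np.append(c,1))[:3]
def cloud(p):
    z=p["z_map"]; K=p["mtx"]; v,u=np.indices(z.shape)
    c=np.stack([(u-K[0,2])/K[0,0]*z,-(v-K[1,2])/K[1,1]*z,-z,np.ones_like(z)],-1)
    return (c@np.linalg.inv(p["view"]).T)[...,:3]
def px(p,X):
    c=p["view"]@np.append(X,1); q=p["mtx"]@np.array([c[0],-c[1],-c[2]]); return (q[:2]/q[2]).round()
def save(p,n,box=None,s=1):
    im=p["color"][...,::-1]
    if box: a,b,c,d=box; im=im[b:d,a:c]
    cv2.imwrite("pics/"+n,cv2.resize(im,None,fx=s,fy=s,interpolation=cv2.INTER_CUBIC))
E
python3 - <<'E'
from h import *
np.set_printoptions(precision=3,suppress=True)
o=bot.observe(); print(bot.pinch_z,o["clock"],o["eef_rot"],o["width"])
for n in("top","scene"):
    p=bot.snapshot(n); save(p,n+"0.png",s=1.5)
    print(n,"cam",np.linalg.inv(p["view"])[:3,3])
    for t in("bottle_3","carrier","carrier_grip","pocket_a","flask","beaker","column","cap","tape","spanner"):
        for d in bot.look_for(p,t):
            X=w(p,d["at"]); print(t,round(d["conf"],2),X,px(p,X))
E
```

```text
0.0187 0.0 [ 0.19   0.982 -0.001 -0.   ] 0.0852853731228195
top cam [ 0.328 -0.019  1.098]
bottle_3 0.82 [0.508 0.02  0.069] [235. 186.]
bottle_3 0.78 [0.58  0.022 0.07 ] [234. 162.]
bottle_3 0.64 [ 0.607 -0.284  0.068] [336. 153.]
bottle_3 0.58 [ 0.492 -0.152  0.061] [293. 191.]
bottle_3 0.57 [ 0.586 -0.199  0.061] [308. 160.]
carrier 0.7 [ 0.554 -0.036  0.003] [254. 175.]
carrier_grip 0.6 [ 0.554 -0.036  0.008] [254. 175.]
pocket_a 0.93 [ 0.552 -0.041  0.005] [255. 176.]
flask 0.6 [0.465 0.256 0.039] [157. 203.]
beaker 0.69 [0.406 0.189 0.021] [180. 223.]
column 0.75 [ 0.392 -0.138  0.027] [288. 226.]
cap 0.59 [0.379 0.334 0.022] [131. 233.]
tape 0.65 [ 0.537 -0.401  0.028] [372. 177.]
tape 0.61 [0.58  0.025 0.073] [233. 162.]
spanner 0.59 [0.366 0.047 0.009] [227. 236.]
scene cam [0.952 0.581 1.262]
bottle_3 0.88 [0.6   0.036 0.065] [230. 228.]
bottle_3 0.78 [ 0.621 -0.281  0.062] [159. 159.]
bottle_3 0.67 [0.537 0.028 0.043] [246. 217.]
bottle_3 0.64 [ 0.503 -0.141  0.057] [219. 170.]
bottle_3 0.59 [ 0.471 -0.288  0.059] [199. 134.]
bottle_3 0.58 [ 0.602 -0.189  0.06 ] [182. 176.]
bottle_3 0.4 [ 0.564 -0.037  0.021] [225. 210.]
carrier 0.86 [ 0.564 -0.036  0.023] [225. 210.]
carrier 0.21 [0.536 0.028 0.048] [246. 216.]
carrier_grip 0.55 [0.536 0.027 0.043] [246. 217.]
pocket_a 0.88 [ 0.565 -0.032  0.018] [225. 212.]
flask 0.74 [0.476 0.266 0.059] [321. 262.]
beaker 0.82 [0.401 0.179 0.035] [318. 228.]
beaker 0.32 [0.597 0.034 0.067] [230. 226.]
column 0.78 [ 0.394 -0.147  0.023] [247. 156.]
cap 0.58 [0.382 0.341 0.026] [364. 267.]
cap 0.32 [0.364 0.067 0.005] [300. 200.]
tape 0.97 [ 0.537 -0.402  0.025] [162. 129.]
tape 0.32 [0.473 0.27  0.057] [322. 263.]
spanner 0.6 [0.365 0.066 0.004] [299. 200.]
```

```bash
python3 - <<'E'
from h import *
p=bot.snapshot("top"); save(p,"topc.png",(110,120,390,260),2.8)
p=bot.snapshot("scene"); save(p,"scenec.png",(120,90,380,285),3)
E
```

```text
(no output)
```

View pics/topc.png

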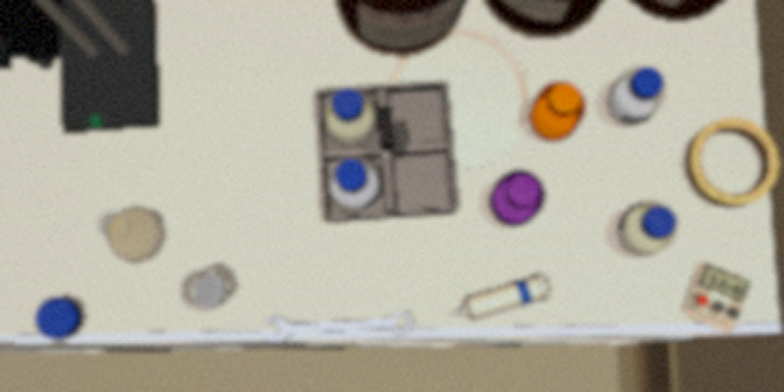

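View pics/scenec.png

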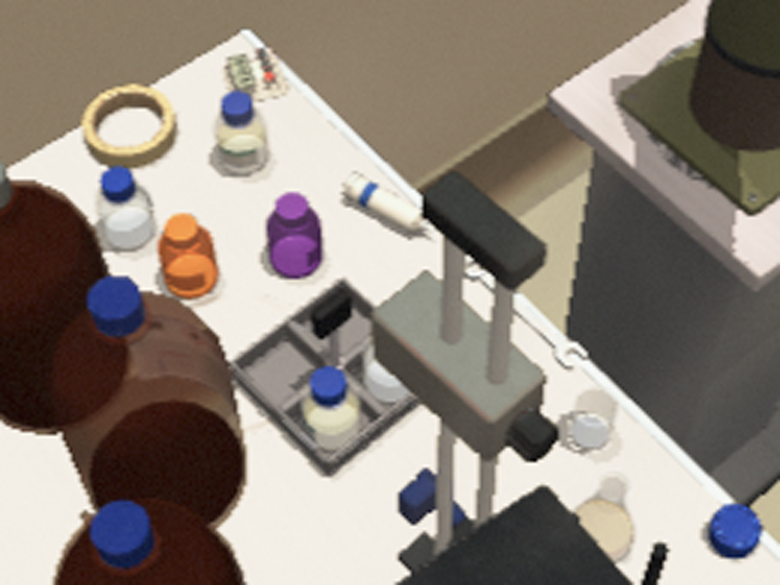

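Full-frame (top) candidates: (336,154) and (341,200) are white/clear with a blue cap. (308,160) is orange and (293,191) purple. (157,203) is the flask, (131,233) the loose cap, and the big brown bottles are at the top edge. The two enlarged crops show that only the first two fit. Carrier: filled pockets on world +y, empty pockets on world -y. Next I'll measure them precisely.

```bash
cat >> h.py <<'E'
def onplane(p,uv,z):
    K=p["mtx"];V=np.linalg.inv(p["view"]);d=V[:3,:3]@np.array([(uv[0]-K[0,2])/K[0,0],-(uv[1]-K[1,2])/K[1,1],-1]);o=V[:3,3]
    return o+d*(z-o[2])/d[2]
def caps(p,near,z=.088,lo=.076,hi=.105,r=.045):
    P=cloud(p);hsv=cv2.cvtColor(p["color"],cv2.COLOR_RGB2HSV)
    m=(hsv[...,0]>105)&(hsv[...,0]<130)&(hsv[...,1]>130)&(np.hypot(P[...,0]-near[0],P[...,1]-near[1])<r)&(P[...,2]>lo)&(P[...,2]<hi)
    v,u=np.nonzero(m); return onplane(p,(u.mean(),v.mean()),z),m.sum(),np.median(P[m],0)
def carrier(p):
    """fit carrier rim: points 20..45 mm high in region"""
    P=cloud(p); m=(np.abs(P[...,2]-.032)<.008)&(np.hypot(P[...,0]-.55,P[...,1]+.0)<.16)
    m=cv2.morphologyEx(m.astype(np.uint8),cv2.MORPH_CLOSE,np.ones((3,3)))
    return P[...,:2][m>0]
E
python3 - <<'E'
from h import *
np.set_printoptions(precision=4,suppress=True)
for n in("top","scene"):
    p=bot.snapshot(n);P=cloud(p)
    for q in((.607,-.284),(.471,-.288),(.508,.02),(.58,.022)):
        try: print(n,*caps(p,q))
        except Exception as e: print(n,q,e)
    A=carrier(p); r=cv2.minAreaRect(A.astype(np.float32)); print("rim",len(A),r,A.min(0),A.max(0))
    for t in("carrier","carrier_grip"):
      for d in bot.silhouettes(p,t)[:1]:
        k=d["pixels"]; X=P[k]; X=X[(X[:,2]>-.01)&(X[:,2]<.045)]; print(t,d["conf"],k.sum(),cv2.minAreaRect(X[:,:2].astype(np.float32)))
    g=(P[...,2]>.1)&(P[...,2]<.155)&(np.hypot(P[...,0]-.55,P[...,1]+.01)<.06)
    print("grip",g.sum(),np.median(P[g],0),cv2.minAreaRect(P[g][:,:2].astype(np.float32)) if g.sum()>3 else 0)
    big=(P[...,2]>.14)&(P[...,0]>.5)&(P[...,1]<.1)&(P[...,1]>-.5)&(P[...,0]<.75); X=P[big]
    print("tall",len(X)); 
    for y in np.arange(-.45,.1,.05):
        s=X[np.abs(X[:,1]-y)<.025]
        if len(s): print(round(y,2),s[:,0].min(),s[:,2].max(),len(s))
E
```

```text
top [ 0.6115 -0.2926  0.088 ] 74 [ 0.611  -0.2918  0.0909]
top [ 0.463  -0.2964  0.088 ] 75 [ 0.4629 -0.2962  0.0905]
top [0.5172 0.0197 0.088 ] 79 [0.5159 0.0195 0.0953]
top [0.5925 0.0224 0.088 ] 72 [0.5903 0.0219 0.0954]
rim 690 ((0.527184009552002, -0.03067938983440399), (0.377983421087265, 0.18462364375591278), 15.582805633544922) [ 0.3277 -0.1411] [0.7056 0.0641]
carrier 0.67 1626 ((0.5575226545333862, -0.014791414141654968), (0.15188537538051605, 0.1489575207233429), 3.444624662399292)
carrier_grip 0.85 1542 ((0.5601544380187988, -0.016180701553821564), (0.15655875205993652, 0.15100140869617462), 3.1443543434143066)
grip 81 [ 0.5518 -0.0157  0.1419] ((0.556106686592102, 0.0032411720603704453), (0.05006711930036545, 0.038814838975667953), 87.81072998046875)
tall 15960
-0.4 0.7077488538535961 0.2470875477605482 225
-0.35 0.7027802298531441 0.255378245523865 616
-0.3 0.7064700909256441 0.24479843223507192 485
-0.25 0.6898435777914005 0.2556599875607508 347
-0.2 0.6808273211350969 0.31770038343198825 930
-0.15 0.6867475937590165 0.25624943074452233 674
-0.1 0.6758327166737128 0.24
[... 956 characters left out ...]
24551 0.24416024639396827 27
-0.35 0.701286245812814 0.25481669401034446 197
-0.3 0.7103251427087851 0.24634749866849392 124
-0.25 0.6987342364049856 0.24351297623809764 22
-0.2 0.6841982148664073 0.3178240348585968 345
-0.15 0.6887675410719685 0.2563511341692428 497
-0.1 0.6913293403651403 0.23856888753521988 14
-0.05 0.6735042413391611 0.317142439050886 298
-0.0 0.5361371546033168 0.3164474825130975 943
0.05 0.6948743154198269 0.22802909175883457 376h.py:21: RuntimeWarning: Mean of empty slice.
  v,u=np.nonzero(m); return onplane(p,(u.mean(),v.mean()),z),m.sum(),np.median(P[m],0)
  ret = ret.dtype.type(ret / rcount)
  return _methods._mean(a, axis=axis, dtype=dtype,
  ret = um.true_divide(
```

```bash
cat >> h.py <<'E'
from scipy.spatial.transform import Rotation as Rn
Z=np.array([0,0,1.]); th=np.radians(2.5)
C=np.array([.556,-.016,0]); ex=np.array([-np.sin(th),np.cos(th),0]); ey=np.cross(Z,ex)
def quat(c,lean,t):
    """c closing axis, lean: horizontal dir toward which the body leans, t tilt"""
    a=-np.sin(t)*lean-np.cos(t)*Z; c=c/np.linalg.norm(c)
    return Rn.from_matrix(np.c_[np.cross(c,a),c,a]).as_quat()
TILT=np.radians(15); QT=[quat(s*ey,-ex,TILT) for s in(1,-1)]; QG=[quat(s*ex,ey,0) for s in(1,-1)]
def st(): 
    o=bot.observe(); print("t%.1f"%o["clock"],o["eef_pos"].round(4) if hasattr(o["eef_pos"],"round") else o["eef_pos"],"w%.4f"%o["width"],"F",np.round(o["contact_force"],1),"ff",o["finger_force"]); return o
def pick(q,xy):
    bot.line_to([*xy,.13],vel=.2); bot.line_to([*xy,.0745],vel=.08,contact_N=8); st()
    bot.set_gripper(.02); st(); bot.line_to([*xy,.20],vel=.2); st()
E
python3 - <<'E'
from h import *
B=(.462,-.298);A=(.6115,-.2915);pa=C-.037*ex+.037*ey;pb=C-.037*ex-.037*ey
print(pa,pb)
for n,Q in(("T",QT),("G",QG)):
  for q in Q:
    print(n,np.round(q,3))
    for X in((*B,.2),(*A,.2),(*pa[:2],.2),(*pb[:2],.2),(*pa[:2],.08),(*pb[:2],.08),(*C[:2],.27),(.36,.3,.3),(.45,0,.3)):
        s=bot.solve_ik(list(X),list(q)); print(np.round(X,2),None if s is None else np.round(s,2))
E
```

```text
[ 0.52064913 -0.0545787   0.        ] [ 0.5945787  -0.05135087  0.        ]
T [ 0.716 -0.686 -0.094 -0.09 ]
[ 0.46 -0.3   0.2 ] [ 0.1   0.98  1.09  1.71 -0.98  1.36 -1.58]
[ 0.61 -0.29  0.2 ] [ 0.14  1.03  0.87  1.3  -0.91  1.41 -2.  ]
[ 0.52 -0.05  0.2 ] [ 0.82  0.94 -1.25  1.83  0.76  1.    2.52]
[ 0.59 -0.05  0.2 ] [ 0.72  0.98 -1.18  1.62  0.71  1.08  2.62]
[ 0.52 -0.05  0.08] [ 0.04  0.86  0.23  1.95 -0.84  0.59 -2.14]
[ 0.59 -0.05  0.08] [ 0.71  1.18 -1.18  1.69  0.97  0.99  2.47]
[ 0.56 -0.02  0.27] [-0.44  0.82  1.09  1.74 -0.97  1.32 -2.13]
[0.36 0.3  0.3 ] [ 0.03  0.47 -0.99  2.04  0.35  0.66  2.06]
[0.45 0.   0.3 ] [-0.61  0.74  1.31  1.99 -0.94  1.33 -1.98]
T [ 0.686  0.716  0.09  -0.094]
[ 0.46 -0.3   0.2 ] [ 0.81  0.73 -0.35  1.67  0.01  0.92  0.56]
[ 0.61 -0.29  0.2 ] [ 0.59  0.88 -0.23  1.27 -0.06  1.13  0.5 ]
[ 0.52 -0.05  0.2 ] [ 0.37  0.65 -0.32  1.85 -0.11  0.7   0.24]
[ 0.59 -0.05  0.2 ] [ 0.29  0.73 -0.26  1.64 -0.12  0.83  0.23]
[ 0.52 -0.05  0.08] [ 0.42  0.86 -0.41  1.93  0.12  0.45  0.07]
[ 0.59 -0.05  0.08] [ 0.36  0.91 -0.37  1.71  0.06  0.6   0.11]
[ 0.56
[... 683 characters left out ...]
  0.41 -0.37  1.92  0.19  0.85  0.61]
[0.45 0.   0.3 ] [ 0.13  0.38 -0.33  1.97  0.16  0.82  1.32]
G [ 1.     0.022  0.    -0.   ]
[ 0.46 -0.3   0.2 ] [ 0.3   0.65  0.32  1.84 -0.3   0.69 -0.74]
[ 0.61 -0.29  0.2 ] [ 0.17  0.83  0.43  1.44 -0.39  0.95 -0.83]
[ 0.52 -0.05  0.2 ] [-0.25  0.64  0.43  1.92 -0.42  0.67 -1.08]
[ 0.59 -0.05  0.2 ] [-0.24  0.73  0.45  1.71 -0.41  0.8  -1.13]
[ 0.52 -0.05  0.08] [-0.12  0.82  0.23  2.   -0.48  0.37 -1.04]
[ 0.59 -0.05  0.08] [-0.17  0.89  0.31  1.78 -0.48  0.55 -1.07]
[ 0.56 -0.02  0.27] [-0.35  0.59  0.5   1.75 -0.36  0.89 -1.22]
[0.36 0.3  0.3 ] [-1.19  0.45  0.61  1.95 -0.33  0.85 -1.94]
[0.45 0.   0.3 ] [-0.49  0.41  0.57  1.99 -0.3   0.82 -1.28]
```

```bash
python3 - <<'E'
from h import *
q=list(QT[1]); B=(.462,-.298)
bot.set_gripper(.056)
bot.reach([.36,.3,.3],q); st(); bot.reach([.45,0,.3],q); st(); bot.reach([*B,.2],q); st()
pick(q,B)
p=bot.snapshot("scene"); save(p,"pickB.png",(140,60,300,180),4)
E
```

```text
t3.1 [0.3598 0.3016 0.3002] w0.0563 F [-0.6  0.2  0.5] ff 0.0
t4.3 [0.45   0.0019 0.3   ] w0.0558 F [ 0.7  1.8 -0.3] ff 0.0
t5.5 [ 0.4632 -0.2956  0.2006] w0.0559 F [-0.7  0.4 -0.9] ff 0.0
t6.9 [ 0.4622 -0.2981  0.0746] w0.0560 F [0.8 0.3 0. ] ff 0.0
t7.2 [ 0.4628 -0.2984  0.0754] w0.0331 F [-0.7 -1.2  6.8] ff 55.35769124049693
t8.0 [ 0.4611 -0.2975  0.199 ] w0.0332 F [-1.3 -0.4 -1.1] ff 54.30760750954505
```

View pics/pickB.png

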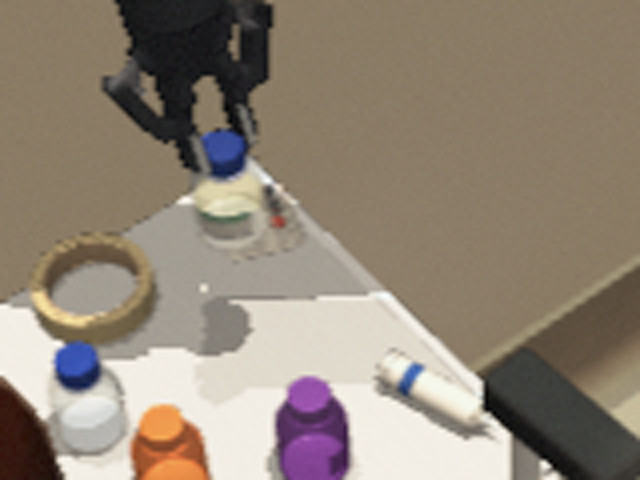

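Bottle B hangs upright from its cap at crop (225,190). The loose second bottle at (80,395) and the look-alikes are undisturbed.

```bash
cat >> h.py <<'E'
def place(xy):
    bot.line_to([*xy,.14],vel=.12); st()
    hit=bot.line_to([*xy,.0785],vel=.05,contact_N=6); o=st(); print("hit",hit); return o["eef_pos"][2]
E
python3 - <<'E'
from h import *
q=list(QT[1]); pa=(C-.037*ex+.037*ey)[:2]
bot.line_to([.462,-.298,.235],vel=.25); bot.line_to([*pa,.235],vel=.25); bot.pause(.2); st()
p=bot.snapshot("scene")
try: print(caps(p,pa,z=.249,lo=.23,hi=.28,r=.05))
except Exception as e: print(e)
z=place(pa)
save(bot.snapshot("scene"),"place1.png",(170,140,300,240),5)
E
```

```text
t9.7 [ 0.5205 -0.0561  0.2349] w0.0329 F [-0.2  0.5 -1.3] ff 54.52952522551641
(array([ 0.51949847, -0.05150583,  0.249     ]), np.int64(103), array([ 0.51923405, -0.05095954,  0.2488459 ]))
t10.7 [ 0.5212 -0.0547  0.1406] w0.0332 F [ 0.3  0.6 -0.5] ff 54.530157750996295
t11.8 [ 0.5204 -0.0545  0.0794] w0.0334 F [-0.3  0.1  5.2] ff 56.33483921934385
hit True
```

View pics/place1.png

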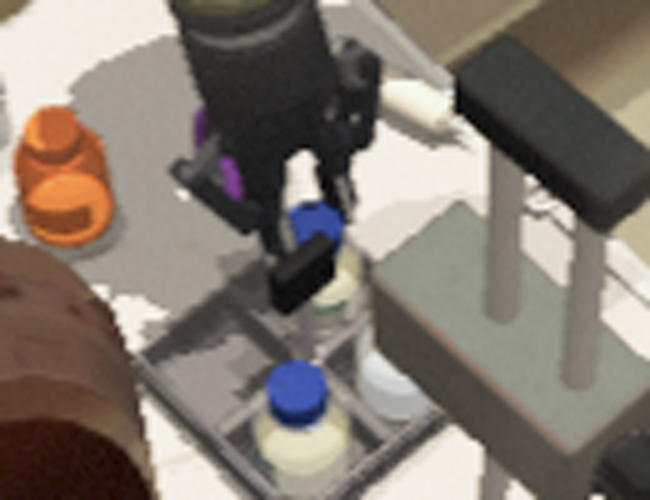

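The bottle is down in the pocket on the robot side (crop (320,270)), reaching the floor at the expected height. Next I'll release it and fetch the second one.

```bash
python3 - <<'E'
from h import *
q=list(QT[1]); pa=(C-.037*ex+.037*ey)[:2]; pb=(C-.037*ex-.037*ey)[:2]
bot.set_gripper(.054); st(); bot.line_to([*pa,.235],vel=.15)
p=bot.snapshot("scene"); print(caps(p,pa,z=.092))
A=(.612,-.291)
bot.line_to([.55,-.28,.235],vel=.3); bot.line_to([*A,.2],vel=.2); pick(q,A)
p=bot.snapshot("scene"); save(p,"pickA.png",(130,80,290,200),4)
E
```

```text
t12.2 [ 0.5195 -0.0545  0.0784] w0.0541 F [ 1.7  0.3 -0.6] ff 0.0
(array([ 0.51803188, -0.05606195,  0.092     ]), np.int64(61), array([ 0.51691494, -0.05495608,  0.09447929]))
t16.2 [ 0.6124 -0.2912  0.0748] w0.0540 F [0.1 0.1 0.6] ff 0.0
t16.5 [ 0.6125 -0.2914  0.0756] w0.0335 F [-0.2 -0.6  4.9] ff 55.27582010719925
t17.3 [ 0.611  -0.2905  0.1985] w0.0334 F [-0.7 -0.2 -1.3] ff 54.302032948471606
```

View pics/pickA.png

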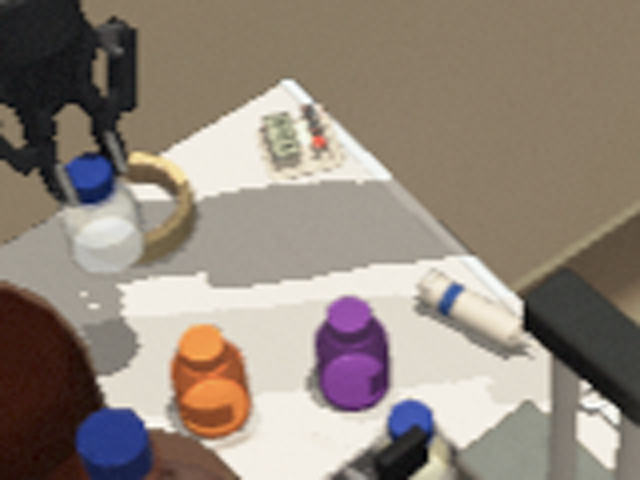

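The second bottle hangs upright at crop (105,220), and the look-alikes are untouched.

```bash
python3 - <<'E'
from h import *
q=list(QT[1]); pb=(C-.037*ex-.037*ey)[:2]
bot.line_to([.57,-.25,.235],vel=.2); bot.line_to([.56,-.12,.235],vel=.25)
p=bot.snapshot("top"); P=cloud(p)
for n in((.517,.0197),(.5915,.0225),(.52,-.0545)): print(caps(p,n,z=.092,r=.03)[0])
bot.line_to([*pb,.235],vel=.15); st()
z=place(pb)
if z<.084:
    bot.set_gripper(.054); st(); bot.line_to([*pb,.235],vel=.15); st()
    bot.line_to([.5,-.12,.28],vel=.25)
p=bot.snapshot("scene"); save(p,"place2.png",(160,140,320,260),4);P=cloud(p)
g=(P[...,2]>.108)&(P[...,2]<.155)&(np.hypot(P[...,0]-.556,P[...,1]+.016)<.05)
print("grip",g.sum(),P[g][:,2].max(),cv2.minAreaRect(P[g][:,:2].astype(np.float32)))
for n in((.5925,-.051),(.52,-.0545),(.5915,.0225)): 
    print(caps(p,n,z=.092,r=.03)[:2])
E
```

```text
[0.51630126 0.01924915 0.092     ]
[0.59129254 0.02238006 0.092     ]
[ 0.52122863 -0.05477535  0.092     ]
t19.2 [ 0.5942 -0.0531  0.2347] w0.0335 F [ 0.1 -1.2 -1.2] ff 54.32549717836082
t20.2 [ 0.5952 -0.0516  0.1407] w0.0334 F [-0.2 -0.5 -2. ] ff 54.323623082600534
t21.3 [ 0.5943 -0.0513  0.0796] w0.0335 F [ 0.3 -0.1  3.6] ff 56.065850676968694
hit True
t21.6 [ 0.5931 -0.0512  0.0784] w0.0539 F [-0.  -0.8  0.3] ff 0.0
t22.8 [ 0.5939 -0.0512  0.2341] w0.0542 F [ 0.1  0.7 -0.3] ff 0.0
grip 152 0.14747927605003253 ((0.5549705028533936, -0.017044411972165108), (0.04093614220619202, 0.015527909621596336), 3.2655935287475586)
(array([ 0.59462726, -0.05055322,  0.092     ]), np.int64(105))
(array([ 0.51802637, -0.05623902,  0.092     ]), np.int64(63))
(array([0.59151038, 0.02418932, 0.092     ]), np.int64(115))
```

View pics/place2.png

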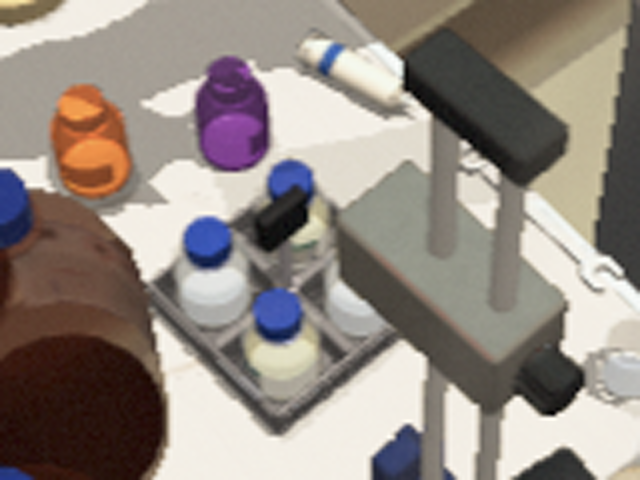

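All four pockets are filled and upright, and the grip is where I expected, at crop (283,218). Now the grasp and lift.

```bash
python3 - <<'E'
from h import *
q=list(QG[0]); g=(.5555,-.0165)
bot.set_gripper(.045)
bot.reach([*g,.25],q); bot.pause(.2); bot.line_to([*g,.25],q,vel=.1); st()
print(bot.line_to([*g,.106],vel=.1,contact_N=10)); st()
bot.set_gripper(0); st()
bot.line_to([*g,.116],vel=.04); st()
bot.line_to([*g,.257],vel=.08); bot.pause(1); st()
p=bot.snapshot("scene"); save(p,"lift.png",(150,60,350,210),4)
E
```

```text
t25.0 [ 0.5555 -0.017   0.2501] w0.0450 F [-0.3 -0.5  0.6] ff 0.0
False
t26.6 [ 0.5559 -0.0165  0.1065] w0.0450 F [-0.7  0.1  0.2] ff 0.0
t27.0 [ 0.5557 -0.0169  0.1063] w0.0136 F [-0.  -1.9  3.4] ff 59.82535421848297
t27.4 [ 0.5552 -0.0164  0.1158] w0.0133 F [ 0.3  0.  -7.7] ff 58.44343721866608
t30.3 [ 0.5555 -0.0165  0.257 ] w0.0130 F [-0.2 -1.3 -8. ] ff 58.476219177246094
```

View pics/lift.png

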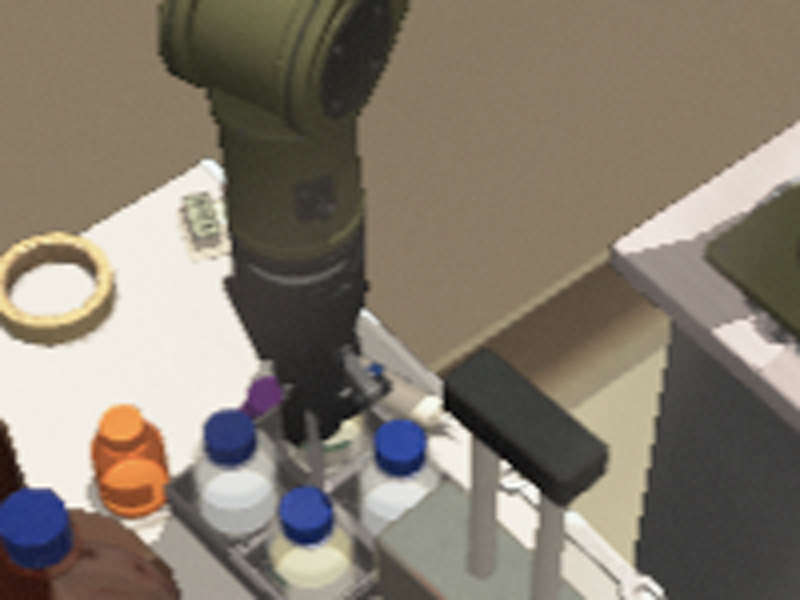

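The carrier hangs with all four bottles (caps at crop (230,437), (305,515), (400,447), the fourth behind the gripper). I'll check that it's level, then hand in.

```bash
python3 - <<'E'
from h import *
p=bot.snapshot("scene")
for n in((.5935,-.052),(.5915,.022),(.517,.0195),(.5185,-.055)): 
    print(caps(p,n,z=.245,lo=.215,hi=.275,r=.035)[1:])
p=bot.snapshot("scene");P=cloud(p)
o=st()
k=bot.silhouettes(p,"carrier")[0]["pixels"]; X=P[k]; X=X[(X[:,2]>.165)&(X[:,2]<.2)]; print(len(X),X.min(0),X.max(0))
c,*_=np.linalg.lstsq(np.c_[X[:,:2]-C[:2],np.ones(len(X))],X[:,2],rcond=None); print("plane",c)
E
```

```text
(np.int64(116), array([ 0.5937894 , -0.04922481,  0.24398249]))
(np.int64(146), array([0.59289621, 0.02658642, 0.2439087 ]))
(np.int64(141), array([0.5169335 , 0.02369795, 0.24422385]))
(np.int64(0), array([nan, nan, nan]))
t30.5 [ 0.5555 -0.0164  0.257 ] w0.0133 F [-0.1 -0.1 -8.8] ff 58.447410464286804
540 [ 0.48146288 -0.09145226  0.16506314] [0.63198715 0.06073152 0.19858739]
plane [-0.01574733 -0.00763737  0.17841316]h.py:21: RuntimeWarning: Mean of empty slice.
  v,u=np.nonzero(m); return onplane(p,(u.mean(),v.mean()),z),m.sum(),np.median(P[m],0)
  ret = ret.dtype.type(ret / rcount)
  return _methods._mean(a, axis=axis, dtype=dtype,
  ret = um.true_divide(
```

Level: the three visible caps agree within 0.3 mm. The lift is about 15 cm and the carrier is steady.

```bash
python3 -c "
from h import *
print(bot.hand_in())"
```

```text
the job is handed in; nothing more can be done
None
```

Both blue-capped bottles are in the empty pockets, and the arm is holding the full carrier level about 15 cm above the bench; the job was handed in at about 30.5 s of robot time, with no verdict returned.

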